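# Demagnetise the bench screwdriver

## Task

Demagnetise the screwdriver: lift it out of its stand, dip the end of its blade well into the open cup of the demagnetiser (the cup on the square base) and hold it there for about a second, without knocking it against the cup. Then lift it out, put it back upright in the hole of the stand it came from and let go. Leave the T-handled key in the other stand where it is.

Things in the scene. Friction and masses are not known exactly. Their poses are not given: they have to be found in the camera images.
- driver_grip (a point): Centre of the screwdriver's black round handle (z up), 30 mm in diameter, 70 mm long (35 mm either way), gripped from any side. Below it a flange 44 mm across, 5 mm thick, underside 40 mm below this point, then an 8 mm steel shank; the blade's tip is 120 mm below this point. 110 to 185 g. At the start it stands upright in its stand, flange resting on the stand's top.
- driver_tip (a point): Tip of the screwdriver's flat blade, on its axis, 120 mm below the handle's centre, 80 mm below the flange's underside. Blade 9 x 3 mm.
- stand_hole (a point): Mouth of the 28 mm through hole in the top of the screwdriver's fixed aluminium stand: top plate 80 mm square, 10 mm thick, upper face (this point) 95 mm above the bench, two side walls, base 90 mm square. The flange rests on the plate. Nothing in the work area stands higher than 145 mm apart from the screwdriver: carry it above that.
- demag_rim (a point): Centre of the mouth of the demagnetiser's open round grey cup: outside 68 mm, inside 60 mm in diameter, rim 80 mm above the bench, inner floor 54 mm below the rim. It stands on a square base 100 mm wide, 24 mm high, with a small switch and lamp; fixed. (The plain steel tin of nuts, 72 mm across, 75 mm high, no base, is another thing, also fixed.)
- tkey_top (a point): Middle of the black crossbar of the T-handled key, a bystander to be left alone, loose in a stand like the screwdriver's. Bar 90 mm long along y, 20 mm thick, its top 145 mm above the bench, 10 mm above this point.
There are look-alikes about, which are no part of the job. What is shaped like the part that bears stand_hole but blue or yellow is not meant. Leave any blue look-alike of the part that bears driver_grip alone.

How it is judged:
By the outcome, as a careful person would: the job done as asked, in the order asked, and still so for the second after the job is handed in, with the robot touching nothing.
It also fails if it takes over 64 s, if anything falls off the work surface, if the arm or the gripper's body presses on something with over 40 N, if the wrist force passes 120 N, or if a joint passes its speed limit or range.

## Robot

A 6-joint arm with a two-finger parallel gripper is mounted at the origin on the work surface. World frame = base frame: x ahead of the robot, y to its left, z up, the work surface at z = 0. Lengths are in m, angles in rad, forces in N, time in s.
With the tool pointing down it reaches from about 0.35 to 0.975 m from the base axis. Payload 4.9 kg.
Tool frame: the origin (TCP) lies at the very end of the fingers, on their centre line; the grasp point (between the pads) lies 19 mm behind it (manip.hold_point_z is the distance from the TCP to the grasp point, in m); z points along the fingers, x is the direction in which the jaws open and shut, and the axes are right-handed (so a half turn about z gives the same grasp; the last joint's range is limited). The gripper opens to 85 mm and grips with 20 to 120 N. Pads are 22 mm wide; open, the fingers measure 114 mm over their backs; the gripper's body (76 mm by 85 mm) begins 54 mm behind the grasp point. The pads swing forward as they close: fully open they stand 13 mm farther back than shut.
Start: joints at [-1.238, 0.053, 1.613, -0, 1.476, -0.119], TCP at [0.273, -0.562, 0.231] pointing down, gripper open.
Joint ranges: [-3.01, 3.01], [-1.01, 2.22], [0.06, 2.58], [-1.02, 4.17], [0.09, 2.62], [-3.14, 3.14]. Speed limits (rad/s): [2.57, 2.57, 3.14, 3.14, 3.14, 3.14].

## Interface

Orientations are given as a unit quaternion [w, x, y, z].
In Python, from plant import manip gives the robot as it stands.
- The arm moves only by the shell command python3 -m handwheel 'ROWS' [OPENING]. ROWS is JSON, a list of rows, each an object of numbers: "dx", "dy", "dz": the shift along the tool's x, y, z in m; "ax", "ay", "az": the turn, a rotation vector about the tool's x, y, z in rad. In form: [{"dx": .., "dy": .., "dz": .., "ax": .., "ay": .., "az": ..}, ...]. A call has 1 to 5 rows; each row is the pose to reach, as a shift and turn from the pose commanded when the call began, along the tool's axes at that moment; what a row does not reach only later rows make up. A row lasts 1/8 s, in which the tool goes at most 62.5 mm and 10.7 degrees, less where a joint would pass 70% of its speed; a pose out of reach is approached as far as the arm can. A call with a gripper value outside its range is refused whole. OPENING is the closure in counts, from 0 (fully open) to 255 (shut), set as the call begins (- or left out, the last holds). The fingers move at their own pace and stop on an object; the grip force is fixed at half the most. Time passes only in rows, so rows that repeat a pose let the fingers close. It gives the time, the measured TCP pose, the force and the opening at its end, in the units of the state.
- manip.state(): the state, without advancing time (a new reading comes with each control period).
- manip.grab_frame(name): name is "scene" or "top"; returns a dict with "image" (400x640x3 uint8, blue, green, red), "z_map" (400x640 float32, m along the optical axis (not along the pixel's ray), 0 where there is no reading), "K" (3x3 intrinsics, pixels), "k1" (the pictures are not rectified: a ray, as slopes to the right and down, at radius r is drawn at 1 + k1 r^2 times it, then the intrinsics apply), "xyz" and "rotation" of the camera in the world. Camera axes: x right, y up, looking along -z (the intrinsics and any distortion apply to the point x, -y, -z); pixel columns grow to the right and rows downward; lengths in m; the calibration is good to about 2 mm. A picture is of the moment at which its call begins.
- manip.job_done(): hands the job in, once; it reports no verdict.
The state is a dict: "time": time; "joint_pos": joint angles; "joint_vel": joint speeds; "joint_efforts": joint torques, N m; "tool_pos": TCP position; "tool_rot": TCP orientation; "contact_force": force on the tool from outside, world axes, zero at the start; "ft_torque": the same for the moment, N m; "gripper_width": opening from 0.0 (shut) to 1.0 (fully open).
Only numpy, scipy, OpenCV 4.12 (cv2) and the standard library are available. Lean on these libraries where they do the work, as an engineer would, in place of code of your own. Each camera call takes 0.05 s, during which the arm holds its last target.

## Working session

There is one attempt and no reset: what is moved stays moved. The work goes in short steps, Python scripts to look and compute and a shell command to move; the robot and the scene stay as the last step left them, time stands still between calls to the robot, and variables do not carry over. Pictures are saved under pics/ and viewed, and the job is handed in when it is done.

```bash
mkdir -p pics
cat > h.py <<'E'
import numpy as np, cv2
from plant import manip
def cloud(f):
    K=np.array(f["K"]);z=f["z_map"];h,w=z.shape
    u,v=np.meshgrid(np.arange(w),np.arange(h))
    pts=np.stack([u,v],-1).reshape(-1,1,2).astype(np.float64)
    n=cv2.undistortPoints(pts,K,np.array([f["k1"],0,0,0,0.])).reshape(h,w,2)
    P=np.stack([n[...,0]*z,-n[...,1]*z,-z],-1)
    return P@np.array(f["rotation"]).T+np.array(f["xyz"])
E
python3 - <<'E'
from h import *
print(manip.state())
for n in("scene","top"):
    f=manip.grab_frame(n);cv2.imwrite(f"pics/{n}0.png",f["image"]);np.savez(f"{n}0.npz",c=cloud(f),z=f["z_map"],i=f["image"]);print(n,f["xyz"],f["rotation"],f["K"],f["k1"])
E
```

```text
{'time': 0.0, 'joint_pos': array([-1.23800629e+00,  5.33689537e-02,  1.61431056e+00,  4.15299754e-05,
        1.47599893e+00, -1.19002644e-01]), 'joint_vel': array([ 0.00068971,  0.00036256, -0.00026725,  0.00099949,  0.00137191,
       -0.00100048]), 'joint_efforts': array([ 4.65891062e-04, -3.93673682e+01, -3.70177889e+01, -7.39309166e-05,
        7.07517276e-03,  2.98202082e-06]), 'tool_pos': array([ 0.27266444, -0.5616883 ,  0.23004563]), 'tool_rot': array([-6.70644072e-04,  8.47518114e-01, -5.30765445e-01, -7.98934671e-04]), 'contact_force': array([-1.26789782,  0.27978111, -0.43444281]), 'ft_torque': array([-0.01416964, -0.03845254,  0.00824054]), 'gripper_width': 1.0027996668795174}Traceback (most recent call last):
  File "<stdin>", line 4, in <module>
  File "h.py", line 9, in cloud
    return P@np.array(f["rotation"]).T+np.array(f["xyz"])
           ~^~~~~~~~~~~~~~~~~~~~~~~~~~
ValueError: matmul: Input operand 1 has a mismatch in its core dimension 0, with gufunc signature (n?,k),(k,m?)->(n?,m?) (size 4 is different from 3)
```

```bash
sed -i 's/    return P@.*/    q=f["rotation"]; R=Rotation.from_quat([q[1],q[2],q[3],q[0]]).as_matrix()\n    return P@R.T+np.array(f["xyz"])/; 1i from scipy.spatial.transform import Rotation' h.py
python3 - <<'E'
from h import *
for n in("scene","top"):
    f=manip.grab_frame(n);cv2.imwrite(f"pics/{n}0.png",f["image"]);np.savez(f"{n}0.npz",c=cloud(f),z=f["z_map"],i=f["image"]);print(n,f["xyz"],f["rotation"],f["K"],f["k1"])
E
```

```text
scene [1.28236269 0.24801429 0.75935259] [0.50713806 0.26080194 0.36435516 0.73623275] [[489.21356672   0.         318.94588622]
 [  0.         489.21356672 207.88155423]
 [  0.           0.           1.        ]] -0.13896708183143275
top [ 0.37768573 -0.04893945  1.00757017] [ 0.71074289  0.04008252 -0.04503522 -0.70086358] [[397.88200657   0.         320.98522545]
 [  0.         397.88200657 200.91355463]
 [  0.           0.           1.        ]] -0.022142820162224346
```

View pics/scene0.png

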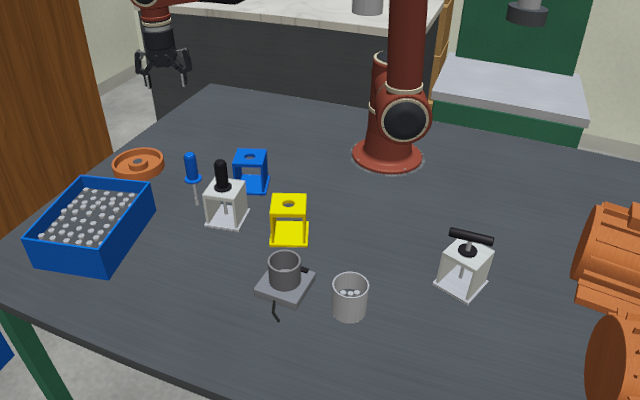

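View pics/top0.png

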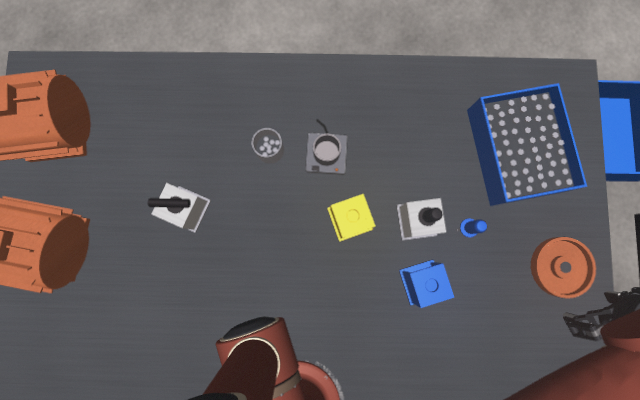

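The scene view shows the black screwdriver at (221,175) in the white stand, a blue look-alike at (191,167), the demagnetiser at (285,270) and the T-key at (468,240). In the top view they are at (431,214), (474,227), (327,150) and (170,203). Next I'll measure positions from depth.

Run:
```python
from h import *
def circ(p):
    A=np.c_[2*p[:,:2],np.ones(len(p))];s=np.linalg.lstsq(A,(p[:,:2]**2).sum(1),rcond=None)[0]
    return s[:2],np.sqrt(s[2]+s[:2]@s[:2])
for n,bx in (("top",dict(drv=(385,190,460,250),blue=(455,210,495,245),demag=(295,120,355,185))),("scene",dict(drv=(195,150,255,235),blue=(180,145,205,210),demag=(250,240,320,310)))):
    d=np.load(n+"0.npz");c=d["c"];z=d["z"]
    for k,(a,b,e,g) in bx.items():
        P=c[b:g,a:e].reshape(-1,3);P=P[z[b:g,a:e].ravel()>0]
        I=d["i"][b:g,a:e].reshape(-1,3)[z[b:g,a:e].ravel()>0].astype(int)
        print(n,k,"zmax",P[:,2].max(),"hist",np.histogram(P[:,2],bins=np.arange(-.01,.24,.01))[0])
        if k!="demag":
            hi=P[P[:,2]>P[:,2].max()-.006];print("  top",len(hi),hi.mean(0),(hi.min(0)+hi.max(0))/2,np.ptp(hi,axis=0))
            m=(P[:,2]>.12)&(P[:,2]<.16);
            if m.sum()>10: print("  side circ",circ(P[m]),m.sum())
        if k=="drv":
            m=(abs(P[:,2]-.095)<.005)&(I.min(1)>120);q=P[m];r=cv2.minAreaRect(q[:,:2].astype(np.float32)*1000);print("  plate",r,q[:,2].mean())
        if k=="demag":
            m=(P[:,2]>.072);q=P[m];print("  rim",circ(q),(q.min(0)+q.max(0))/2,np.ptp(q,axis=0),m.sum(),q[:,2].max())
            m=abs(P[:,2]-.024)<.004;r=cv2.minAreaRect(P[m][:,:2].astype(np.float32)*1000);print("  base",r)
```

```text
top drv zmax 0.17217390133313804 hist [1891 1114   40   34   27   29   33   34   32   37  940   43   13   14
   19   13   24  118   26    0    0    0    0    0]
  top 97 [ 0.45687035 -0.29849434  0.16909098] [ 0.45706669 -0.29811798  0.16936264] [0.0216178  0.02399078 0.00562252]
  side circ (array([ 0.45691325, -0.29915102]), np.float64(0.01471032423797679)) 70
  plate ((455.4330139160156, -296.79168701171875), (80.11683654785156, 81.66912078857422), 8.080331802368164) 0.09430095686304923
top blue zmax 0.15708203825724099 hist [648 348   4   4   1   0   0   0   0 125  14  26  21  21  23  56 103   0
   0   0   0   0   0   0]
  top 92 [ 0.43273545 -0.40095385  0.1539629 ] [ 0.4326738  -0.40062108  0.15409705] [0.02389757 0.02324502 0.00596997]
  side circ (array([ 0.43269217, -0.39855844]), np.float64(0.010855487536840276)) 203
top demag zmax 0.08345553399243322 hist [1597  748   94 1061   51   51   54   54  139   35    0    0    0    0
    0    0    0    0    0    0    0    0    0    0]
  rim (array([ 0.62128281, -0.0653136 ]), np.float64(0.03177055301622372)) [ 0.62178727 -0.0660704
[... 764 characters left out ...]
  43  42  44  51  56   0
   0   0   0   0   0   0]
  top 50 [ 0.43303548 -0.39838697  0.15406025] [ 0.43279306 -0.39855139  0.15380421] [0.02192385 0.02489592 0.00593773]
  side circ (array([ 0.43357709, -0.39729037]), np.float64(0.01098341039857569)) 193
scene demag zmax 0.08306734913627789 hist [1119 1511  247  892  178  193  197  215  244   84    0    0    0    0
    0    0    0    0    0    0    0    0    0    0]
  rim (array([ 0.62024483, -0.06468025]), np.float64(0.03157964990933453)) [ 0.61907119 -0.0651772   0.0775349 ] [0.0693192  0.06654534 0.0110649 ] 294 0.08306734913627789
  base ((619.7034912109375, -64.5575180053711), (101.73493194580078, 102.2831802368164), 87.23369598388672)
```

```bash
cat > go.py <<'E'
import sys
from h import *
s=manip.state();q=s["tool_rot"];R=Rotation.from_quat([q[1],q[2],q[3],q[0]])
x,y,z,yaw=map(float,sys.argv[1:5]);yaw=np.radians(yaw)
T=Rotation.from_matrix(np.array([[np.cos(yaw),np.sin(yaw),0],[np.sin(yaw),-np.cos(yaw),0],[0,0,-1]]))
print("d",np.round(R.inv().apply(np.array([x,y,z])-s["tool_pos"]),4),"a",np.round((R.inv()*T).as_rotvec(),4),"t",round(s["time"],2),s["tool_pos"].round(4),s["contact_force"].round(1),round(s["gripper_width"],3),"yaw",np.degrees(np.arctan2(R.as_matrix()[1,0],R.as_matrix()[0,0])).round(2))
E
python3 go.py .457 -.298 .25 -20
```

```text
d [-0.1569 -0.281  -0.0194] a [-0.0008  0.0014 -0.77  ] t 0.15 [ 0.2727 -0.5618  0.2303] [-0.4 -0.1  0. ] 1.0 yaw -64.12
```

```bash
python3 -m handwheel '[{"dx":-0.03,"dy":-0.055,"dz":-0.02,"az":-0.15},{"dx":-0.06,"dy":-0.11,"dz":-0.02,"az":-0.3},{"dx":-0.09,"dy":-0.165,"dz":-0.02,"az":-0.45},{"dx":-0.12,"dy":-0.22,"dz":-0.02,"az":-0.6},{"dx":-0.15,"dy":-0.275,"dz":-0.02,"az":-0.77}]'; python3 go.py .457 -.298 .25 -20
```

```text
d [-0.1569 -0.281  -0.0194] a [-0.0008  0.0014 -0.77  ] t 0.15 [ 0.2727 -0.5618  0.2303] [-0.4 -0.1  0. ] 1.0 yaw -64.12invalid input at $[0]: expected keys dx, dy, dz, ax, ay, az
```

All keys are required.

```bash
python3 -m handwheel '[{"dx":-0.03,"dy":-0.055,"dz":-0.02,"ax":0,"ay":0,"az":-0.15},{"dx":-0.06,"dy":-0.11,"dz":-0.02,"ax":0,"ay":0,"az":-0.3},{"dx":-0.09,"dy":-0.165,"dz":-0.02,"ax":0,"ay":0,"az":-0.45},{"dx":-0.12,"dy":-0.22,"dz":-0.02,"ax":0,"ay":0,"az":-0.6},{"dx":-0.15,"dy":-0.275,"dz":-0.02,"ax":0,"ay":0,"az":-0.77}]'; python3 go.py .457 -.298 .25 -20
```

```text
time: 0.78
tool_pos: [0.4533, -0.3084, 0.2511]
tool_rot: [-0.0, 0.985, -0.171, 0.0]
contact_force: [1.4, -0.1, 0.5]
gripper_width: 0.998
d [-0.0001 -0.011   0.0011] a [-0.0001  0.      0.0053] t 0.78 [ 0.4533 -0.3084  0.2511] [ 1.4 -0.1  0.5] 0.998 yaw -19.7
```

```bash
python3 -m handwheel '[{"dx":-0.004,"dy":-0.007,"dz":0,"ax":0,"ay":0,"az":0},{"dx":-0.004,"dy":-0.007,"dz":0,"ax":0,"ay":0,"az":0},{"dx":-0.004,"dy":-0.007,"dz":0,"ax":0,"ay":0,"az":0}]'; python3 go.py .457 -.298 .125 -20
python3 - <<'E'
from h import *
for n in("scene","top"):
    f=manip.grab_frame(n);cv2.imwrite(f"pics/{n}1.png",f["image"])
E
```

```text
time: 1.15
tool_pos: [0.4506, -0.3034, 0.2512]
tool_rot: [0.0, 0.985, -0.175, -0.0]
contact_force: [-0.2, 0.5, 0.5]
gripper_width: 0.999
d [ 0.0042 -0.0074  0.1261] a [ 0.0003  0.0003 -0.0022] t 1.15 [ 0.4506 -0.3034  0.2512] [-0.2  0.5  0.5] 0.999 yaw -20.13
```

View pics/scene1.png

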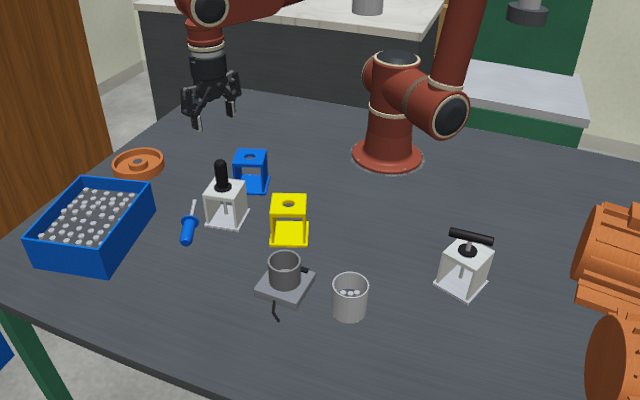

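The scene shows that the blue look-alike, which had been standing free on its tip, now lies at (188,230). My fingers passed well above it with no contact force, so it seems to have toppled by itself. The black driver hasn't moved (221,175). I'll check whether the blue one is still, and whether the gripper appears where the state says it is.

```bash
cat >> h.py <<'E'
def proj(f,p):
    q=f["rotation"]; R=Rotation.from_quat([q[1],q[2],q[3],q[0]]).as_matrix()
    c=(np.atleast_2d(p)-np.array(f["xyz"]))@R
    c=c*[1,-1,-1]
    return cv2.projectPoints(c.reshape(-1,1,3),np.zeros(3),np.zeros(3),np.array(f["K"]),np.array([f["k1"],0,0,0,0.]))[0].reshape(-1,2)
E
python3 - <<'E'
from h import *
for n in("scene","top"):
    f=manip.grab_frame(n);cv2.imwrite(f"pics/{n}2.png",f["image"])
    t=manip.state()["tool_pos"]
    print(n,proj(f,[t,[.457,-.298,.17],[.621,-.065,.08]]))
    c=cloud(f);I=f["image"].astype(int)
    if n=="scene":
        m=(I[...,0]>120)&(I[...,2]<70)&(f["z_map"]>0); m[:205]=0;m[:,:165]=0;m[:,215:]=0
        P=c[m];print("blue lying",P.min(0),P.max(0),m.sum())
        # gripper pts near
        m=(np.linalg.norm(c[...,:2]-t[:2],axis=-1)<.09)&(c[...,2]>.2)&(c[...,2]<.33);print("grip zmin",c[m].min(0),c[m].max(0),m.sum())
a=cv2.imread("pics/scene1.png");b=cv2.imread("pics/scene2.png");print(np.abs(a.astype(int)-b).sum(2)[200:260,160:215].max())
E
cd pics; python3 -c "
import cv2;a=cv2.imread('scene2.png')[60:260,120:320];cv2.imwrite('crop2.png',cv2.resize(a,None,fx=3,fy=3))"
```

```text
scene [[214.46603138 128.42703149]
 [218.84095044 161.36331384]
 [283.52619684 260.67811762]]
blue lying [ 0.51408258 -0.38158173  0.00498164] [ 0.59186267 -0.32316212  0.04526077] 380
grip zmin [ 0.37741534 -0.34054879  0.26493363] [ 0.52418787 -0.26521767  0.32998695] 739
top [[451.0611756  212.36874393]
 [435.780093   212.90565293]
 [326.04338472 146.5442725 ]]
12
```

View pics/crop2.png

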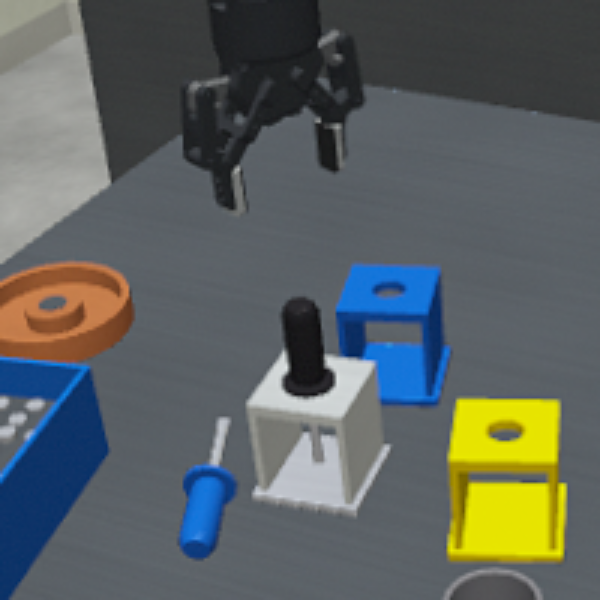

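View pics/top2.png

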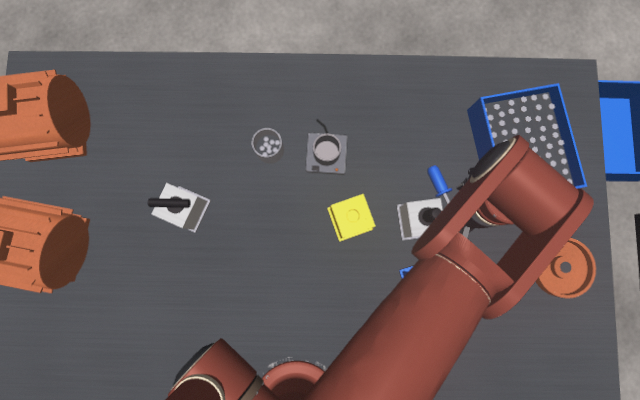

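The blue driver now lies still at about (0.51–0.59, -0.35), no higher than 45 mm, so it's out of the way. Projected positions agree with the picture. I'll centre over the handle, then descend.

```bash
python3 -m handwheel '[{"dx":0.004,"dy":-0.0075,"dz":0,"ax":0,"ay":0,"az":0},{"dx":0.004,"dy":-0.0075,"dz":0.03,"ax":0,"ay":0,"az":0},{"dx":0.004,"dy":-0.0075,"dz":0.06,"ax":0,"ay":0,"az":0},{"dx":0.004,"dy":-0.0075,"dz":0.06,"ax":0,"ay":0,"az":0},{"dx":0.004,"dy":-0.0075,"dz":0.06,"ax":0,"ay":0,"az":0}]'; python3 go.py .457 -.298 .12 -20
python3 - <<'E'
from h import *
f=manip.grab_frame("scene");a=f["image"][60:260,120:320];cv2.imwrite('pics/crop3.png',cv2.resize(a,None,fx=3,fy=3))
E
```

```text
time: 1.98
tool_pos: [0.4582, -0.297, 0.1925]
tool_rot: [0.0, 0.985, -0.174, 0.001]
contact_force: [-0.3, 0.3, 0.3]
gripper_width: 0.996
d [-0.0008  0.0013  0.0725] a [ 0.0004 -0.0014  0.0001] t 1.98 [ 0.4582 -0.297   0.1925] [-0.3  0.3  0.3] 0.996 yaw -19.99
```

View pics/crop3.png

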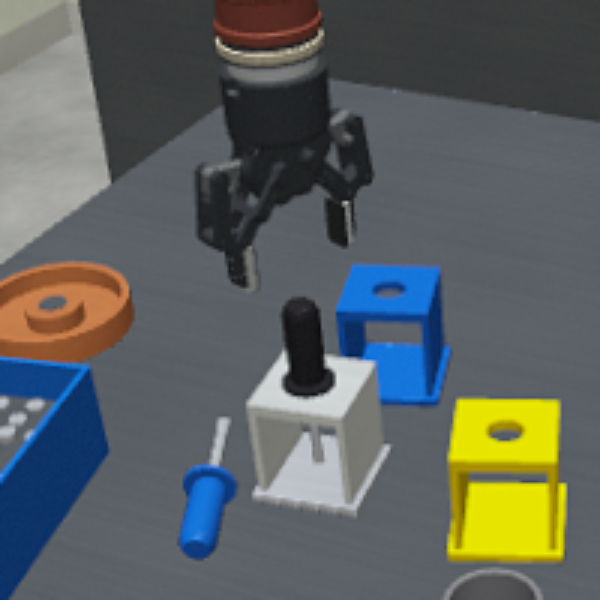

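The gripper is above the handle with the fingers straddling it: tips at crop (243,285) and (343,240), handle at (300,310). Descending.

```bash
python3 -m handwheel '[{"dx":-0.001,"dy":0.001,"dz":0.02,"ax":0,"ay":0.0,"az":0},{"dx":-0.001,"dy":0.001,"dz":0.045,"ax":0,"ay":0,"az":0},{"dx":-0.001,"dy":0.001,"dz":0.071,"ax":0,"ay":0,"az":0},{"dx":-0.001,"dy":0.001,"dz":0.071,"ax":0,"ay":0,"az":0},{"dx":-0.001,"dy":0.001,"dz":0.071,"ax":0,"ay":0,"az":0}]'; python3 go.py .457 -.298 .12 -20
python3 - <<'E'
from h import *
f=manip.grab_frame("scene");a=f["image"][60:260,120:320];cv2.imwrite('pics/crop4.png',cv2.resize(a,None,fx=3,fy=3))
E
```

```text
time: 2.65
tool_pos: [0.4566, -0.2976, 0.121]
tool_rot: [0.0, 0.985, -0.174, 0.0]
contact_force: [0.9, 0.1, 0.9]
gripper_width: 1.001
d [0.0005 0.0002 0.001 ] a [ 0.0004 -0.001  -0.    ] t 2.65 [ 0.4566 -0.2976  0.121 ] [0.9 0.1 0.9] 1.001 yaw -20.0
```

View pics/crop4.png

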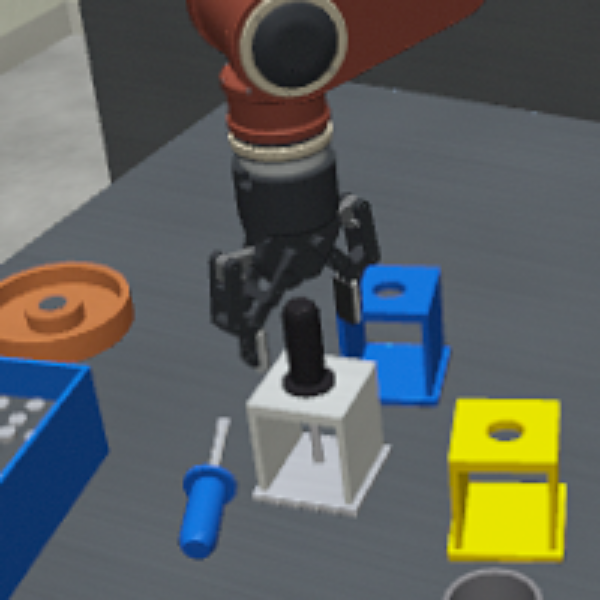

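The fingers now sit either side of the handle (crop 255,350 and 347,295). Closing.

```bash
python3 -m handwheel '[{"dx":0,"dy":0,"dz":0,"ax":0,"ay":0,"az":0},{"dx":0,"dy":0,"dz":0,"ax":0,"ay":0,"az":0},{"dx":0,"dy":0,"dz":0,"ax":0,"ay":0,"az":0},{"dx":0,"dy":0,"dz":0,"ax":0,"ay":0,"az":0},{"dx":0,"dy":0,"dz":0,"ax":0,"ay":0,"az":0}]' 255;python3 -m handwheel '[{"dx":0,"dy":0,"dz":0,"ax":0,"ay":0,"az":0},{"dx":0,"dy":0,"dz":0,"ax":0,"ay":0,"az":0},{"dx":0,"dy":0,"dz":0,"ax":0,"ay":0,"az":0}]'
python3 - <<'E'
from h import *
f=manip.grab_frame("scene");a=f["image"][60:260,120:320];cv2.imwrite('pics/crop5.png',cv2.resize(a,None,fx=3,fy=3))
E
```

```text
time: 3.32
tool_pos: [0.4564, -0.2974, 0.1208]
tool_rot: [0.0, 0.985, -0.174, 0.0]
contact_force: [-2.6, 0.5, 4.4]
gripper_width: 0.335
time: 3.7
tool_pos: [0.4564, -0.2974, 0.1208]
tool_rot: [0.0, 0.985, -0.174, 0.0]
contact_force: [-2.7, 0.7, 4.0]
gripper_width: 0.337
```

View pics/crop5.png

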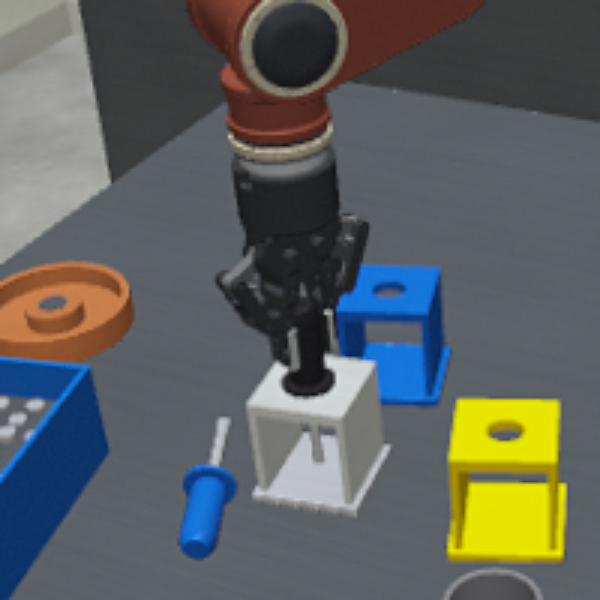

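It holds the handle (opening 0.337, about 29 mm). Lifting slowly, then I'll check.

```bash
python3 -m handwheel '[{"dx":0,"dy":0,"dz":-0.005,"ax":0,"ay":0,"az":0},{"dx":0,"dy":0,"dz":-0.02,"ax":0,"ay":0,"az":0},{"dx":0,"dy":0,"dz":-0.04,"ax":0,"ay":0,"az":0},{"dx":0,"dy":0,"dz":-0.06,"ax":0,"ay":0,"az":0},{"dx":0,"dy":0,"dz":-0.08,"ax":0,"ay":0,"az":0}]'; python3 -m handwheel '[{"dx":0,"dy":0,"dz":-0.025,"ax":0,"ay":0,"az":0},{"dx":0,"dy":0,"dz":-0.05,"ax":0,"ay":0,"az":0},{"dx":0,"dy":0,"dz":-0.075,"ax":0,"ay":0,"az":0},{"dx":0,"dy":0,"dz":-0.085,"ax":0,"ay":0,"az":0},{"dx":0,"dy":0,"dz":-0.085,"ax":0,"ay":0,"az":0}]'
python3 - <<'E'
from h import *
f=manip.grab_frame("scene");a=f["image"][20:220,120:320];cv2.imwrite('pics/crop6.png',cv2.resize(a,None,fx=3,fy=3))
t=manip.state()["tool_pos"];print(manip.state()["tool_rot"])
c=cloud(f)
m=(np.linalg.norm(c[...,:2]-t[:2],axis=-1)<.04)&(c[...,2]>.15)&(c[...,2]<.27)
P=c[m]
v,u=np.nonzero(m)
for a in np.arange(.15,.27,.01):
    s=(P[:,2]>=a)&(P[:,2]<a+.01)
    if s.any(): print(round(a,3),s.sum(),P[s].mean(0).round(4),"px",u[s].mean().round(1),v[s].mean().round(1))
print(proj(f,[t+[0,0,-.104],t+[0,0,-.06],t]))
E
```

```text
time: 4.38
tool_pos: [0.4566, -0.2975, 0.2025]
tool_rot: [0.0, 0.985, -0.174, 0.001]
contact_force: [0.1, -0.3, -1.6]
gripper_width: 0.336
time: 5.0
tool_pos: [0.4565, -0.2975, 0.2864]
tool_rot: [0.0, 0.985, -0.174, 0.001]
contact_force: [0.2, -0.2, -1.7]
gripper_width: 0.337
[-1.12931213e-04  9.84811696e-01 -1.73625736e-01 -1.20495251e-04]
0.18 18 [ 0.4556 -0.298   0.1855] px 218.4 155.3
0.19 12 [ 0.4568 -0.2987  0.1947] px 217.5 152.0
0.2 15 [ 0.4569 -0.2979  0.2039] px 217.4 148.6
0.21 15 [ 0.4569 -0.298   0.2153] px 216.8 144.2
0.22 13 [ 0.4574 -0.2981  0.2253] px 216.2 140.4
0.23 14 [ 0.4571 -0.2983  0.2354] px 215.7 136.4
0.24 12 [ 0.4576 -0.2975  0.2443] px 215.5 133.0
0.25 4 [ 0.4577 -0.2967  0.2507] px 215.5 130.5
0.26 110 [ 0.4623 -0.293   0.2653] px 215.2 125.8
[[218.84391134 157.14991212]
 [216.85818537 140.33038747]
 [214.06564467 116.18362977]]
```

View pics/crop6.png

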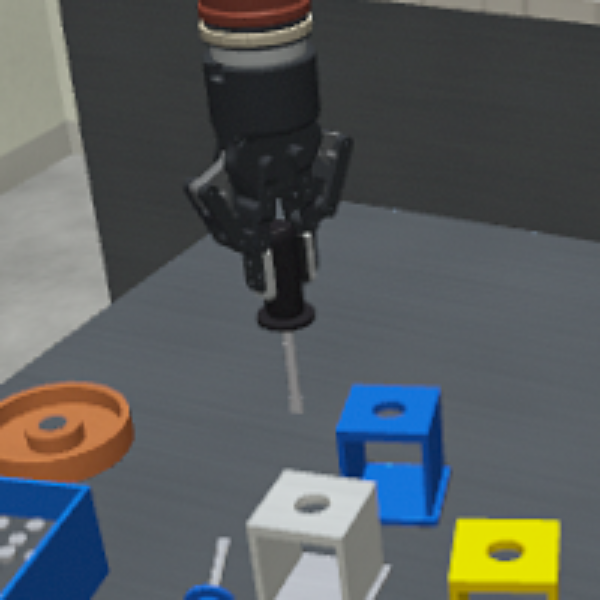

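The driver hangs straight from the gripper: tip at crop (296,410), flange at (287,315). The stand hole is empty at (312,503). The tip is at z of about 0.18. Moving over the demagnetiser.

```bash
python3 go.py .621 -.065 .286 -20
```

```text
d [ 0.0755 -0.2745 -0.0009] a [-0.0002  0.0003  0.    ] t 5.05 [ 0.4562 -0.2972  0.2851] [-0.1 -0.6 -2.9] 0.336 yaw -20.0
```

```bash
python3 -m handwheel '[{"dx":0.006,"dy":-0.02,"dz":0,"ax":0,"ay":0,"az":0},{"dx":0.015,"dy":-0.055,"dz":0,"ax":0,"ay":0,"az":0},{"dx":0.026,"dy":-0.095,"dz":0,"ax":0,"ay":0,"az":0},{"dx":0.037,"dy":-0.135,"dz":0,"ax":0,"ay":0,"az":0},{"dx":0.048,"dy":-0.175,"dz":0,"ax":0,"ay":0,"az":0}]'; python3 -m handwheel '[{"dx":0.01,"dy":-0.035,"dz":0,"ax":0,"ay":0,"az":0},{"dx":0.018,"dy":-0.065,"dz":0,"ax":0,"ay":0,"az":0},{"dx":0.024,"dy":-0.09,"dz":0,"ax":0,"ay":0,"az":0},{"dx":0.027,"dy":-0.1,"dz":0,"ax":0,"ay":0,"az":0},{"dx":0.027,"dy":-0.1,"dz":0,"ax":0,"ay":0,"az":0}]';python3 -m handwheel '[{"dx":0,"dy":0,"dz":0,"ax":0,"ay":0,"az":0},{"dx":0,"dy":0,"dz":0,"ax":0,"ay":0,"az":0}]'; python3 go.py .621 -.065 .286 -20
cat > see.py <<'E'
import sys
from h import *
n=sys.argv[1]
f=manip.grab_frame("scene");t=manip.state()["tool_pos"]
u,v=proj(f,t+[0,0,-.08])[0].astype(int)
u=max(u,100);v=max(v,100)
cv2.imwrite(f'pics/c{n}.png',cv2.resize(f["image"][v-100:v+100,u-100:u+100],None,fx=3,fy=3))
print("crop origin",u-100,v-100)
g=manip.grab_frame("top");cv2.imwrite(f'pics/t{n}.png',g["image"])
c=cloud(f);np.savez(f"c{n}.npz",c=c,ct=cloud(g),it=g["image"])
for a in np.arange(-.12,-.02,.01):
    m=(np.linalg.norm(c[...,:2]-t[:2],axis=-1)<.012)&(c[...,2]>=t[2]+a)&(c[...,2]<t[2]+a+.01)&(f["z_map"]>0)
    if m.sum()>3: print(round(a,3),m.sum(),c[m].mean(0).round(4),c[m].min(0).round(4))
print("t",t)
E
python3 see.py 7
```

```text
time: 5.68
tool_pos: [0.5612, -0.1478, 0.2834]
tool_rot: [-0.0, 0.985, -0.174, -0.001]
contact_force: [0.3, 0.3, -1.8]
gripper_width: 0.334
time: 6.3
tool_pos: [0.6205, -0.0643, 0.2841]
tool_rot: [0.0, 0.985, -0.173, -0.001]
contact_force: [0.4, 0.2, -1.9]
gripper_width: 0.337
time: 6.55
tool_pos: [0.6205, -0.0653, 0.2854]
tool_rot: [0.0, 0.985, -0.174, 0.0]
contact_force: [-0.3, 0.7, -1.2]
gripper_width: 0.337
d [ 0.0004 -0.0005 -0.0006] a [ 0.0002 -0.0001 -0.0011] t 6.55 [ 0.6205 -0.0653  0.2854] [-0.3  0.7 -1.2] 0.337 yaw -20.06
crop origin 181 111
-0.11 15 [ 0.619  -0.0678  0.1827] [ 0.6164 -0.0715  0.1789]
-0.1 17 [ 0.6196 -0.067   0.1913] [ 0.6175 -0.0723  0.1855]
-0.09 19 [ 0.6203 -0.0666  0.2001] [ 0.6151 -0.0711  0.1955]
-0.08 17 [ 0.6208 -0.0672  0.2095] [ 0.618  -0.0702  0.2058]
-0.07 18 [ 0.6205 -0.0667  0.2195] [ 0.618  -0.0706  0.216 ]
-0.06 17 [ 0.6209 -0.0662  0.23  ] [ 0.6175 -0.0691  0.2257]
-0.05 19 [ 0.6208 -0.0661  0.2402] [ 0.6176 -0.0711  0.2358]
-0.04 7 [ 0.6214 -0.0665  0.2468] [ 0.6188 -0.0708  0.2457]
-0.03 12 [ 0.628  -0.0621  0.2645] [ 0.6241 -0.0731  0.2634]
t [ 0.62052578 -0.0651932   0.28541537]
```

View pics/c7.png

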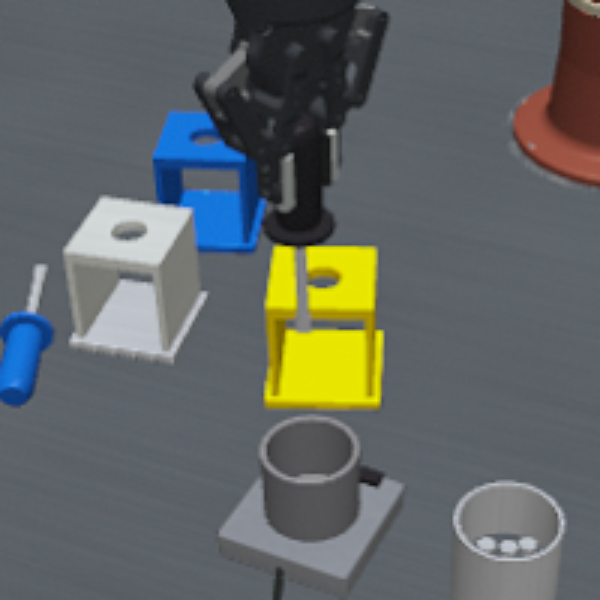

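View pics/t7.png

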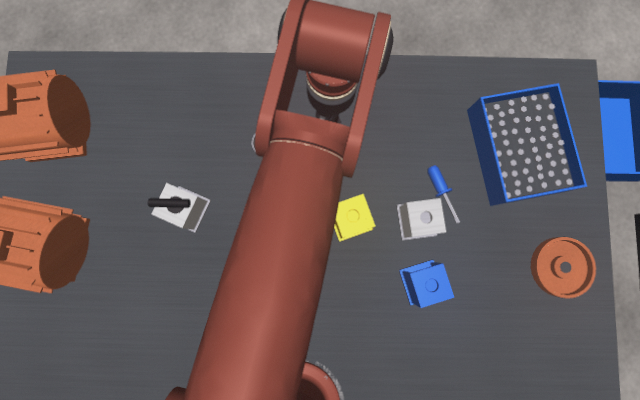

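The driver hangs above the cup. In the crop its tip is at (303,330) and the cup mouth at (310,450); the white stand's hole is empty at (130,231), or top view (426,217). The tip leans about 3–4 mm short of the cup axis, so I'll correct by that and dip down in stages.

```bash
python3 -m handwheel '[{"dx":0.0015,"dy":-0.004,"dz":0.02,"ax":0,"ay":0,"az":0},{"dx":0.0015,"dy":-0.004,"dz":0.045,"ax":0,"ay":0,"az":0},{"dx":0.0015,"dy":-0.004,"dz":0.07,"ax":0,"ay":0,"az":0},{"dx":0.0015,"dy":-0.004,"dz":0.08,"ax":0,"ay":0,"az":0},{"dx":0.0015,"dy":-0.004,"dz":0.08,"ax":0,"ay":0,"az":0}]'; python3 see.py 8
python3 - <<'E'
import numpy as np,cv2
d=np.load("c7.npz");
def circ(p):
    A=np.c_[2*p[:,:2],np.ones(len(p))];s=np.linalg.lstsq(A,(p[:,:2]**2).sum(1),rcond=None)[0]
    return s[:2],np.sqrt(s[2]+s[:2]@s[:2])
for n in("ct","c"):
    c=d[n]
    m=(abs(c[...,2]-.095)<.004)&(abs(c[...,0]-.455)<.05)&(abs(c[...,1]+.297)<.05)
    print(n,cv2.minAreaRect(c[m][:,:2].astype(np.float32)*1000),c[m][:,2].mean())
    # hole: pixels enclosed by the plate mask
    cs,h=cv2.findContours(m.astype(np.uint8),cv2.RETR_CCOMP,cv2.CHAIN_APPROX_NONE)
    for k,q in enumerate(cs):
        if h[0][k][3]>=0 and len(q)>15:
            P=c[q[:,0,1],q[:,0,0]];P=P[abs(P[:,2]-.095)<.005];print(" hole",circ(P),q[:,0].mean(0))
E
```

```text
time: 7.28
tool_pos: [0.6229, -0.061, 0.2038]
tool_rot: [-0.0, 0.985, -0.174, -0.001]
contact_force: [0.9, -0.4, -1.1]
gripper_width: 0.336
crop origin 184 145
-0.11 15 [ 0.6207 -0.0612  0.102 ] [ 0.6182 -0.0659  0.0979]
-0.1 11 [ 0.6218 -0.0614  0.1105] [ 0.6177 -0.0651  0.1069]
-0.09 13 [ 0.6229 -0.0618  0.1203] [ 0.6206 -0.0644  0.116 ]
-0.08 11 [ 0.6227 -0.0619  0.1309] [ 0.6199 -0.0653  0.1263]
-0.07 17 [ 0.6224 -0.0626  0.1407] [ 0.6203 -0.0663  0.1354]
-0.06 13 [ 0.623  -0.0614  0.1508] [ 0.6207 -0.0653  0.1461]
-0.05 15 [ 0.6232 -0.0615  0.1598] [ 0.6199 -0.0646  0.1562]
-0.03 21 [ 0.6301 -0.0569  0.1832] [ 0.6203 -0.0684  0.1808]
t [ 0.62364167 -0.06120584  0.20523204]
ct ((455.4061584472656, -296.8686828613281), (80.04517364501953, 81.77106475830078), 8.08052921295166) 0.09429696249571867
 hole (array([ 0.45548619, -0.2965296 ]), np.float64(0.015438995519435296)) [425.5 216.5]
c ((453.1871643066406, -295.8453369140625), (83.02516174316406, 83.99235534667969), 9.121499061584473) 0.09467417739818952
 hole (array([ 0.45450168, -0.29529491]), np.float64(0.015772826976558577)) [224.         187.96153846]
```

View pics/c8.png

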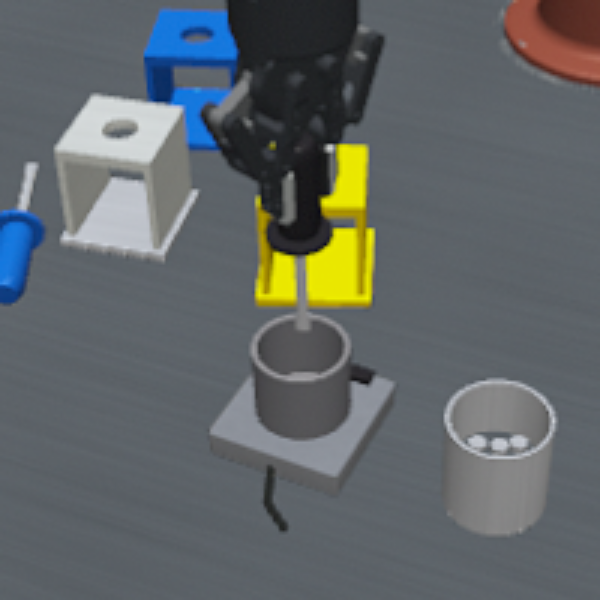

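The tip is just above the mouth at crop (303,327) and centred to within about 3 mm. Now I'll dip about 44 mm below the rim and hold for around a second.

```bash
python3 -m handwheel '[{"dx":0,"dy":0,"dz":0.015,"ax":0,"ay":0,"az":0},{"dx":0,"dy":0,"dz":0.03,"ax":0,"ay":0,"az":0},{"dx":0,"dy":0,"dz":0.045,"ax":0,"ay":0,"az":0},{"dx":0,"dy":0,"dz":0.057,"ax":0,"ay":0,"az":0},{"dx":0,"dy":0,"dz":0.062,"ax":0,"ay":0,"az":0}]'; python3 -m handwheel '[{"dx":0,"dy":0,"dz":0,"ax":0,"ay":0,"az":0},{"dx":0,"dy":0,"dz":0,"ax":0,"ay":0,"az":0},{"dx":0,"dy":0,"dz":0,"ax":0,"ay":0,"az":0},{"dx":0,"dy":0,"dz":0,"ax":0,"ay":0,"az":0},{"dx":0,"dy":0,"dz":0,"ax":0,"ay":0,"az":0}]'; python3 see.py 9
```

```text
time: 8.0
tool_pos: [0.6229, -0.0611, 0.1416]
tool_rot: [-0.0, 0.985, -0.174, -0.001]
contact_force: [-1.2, 0.2, -1.2]
gripper_width: 0.333
time: 8.62
tool_pos: [0.6237, -0.0613, 0.1435]
tool_rot: [-0.0, 0.985, -0.174, 0.0]
contact_force: [0.1, 0.4, -1.7]
gripper_width: 0.334
crop origin 184 167
-0.09 10 [ 0.6228 -0.0607  0.0598] [ 0.6191 -0.0637  0.0563]
-0.08 13 [ 0.6234 -0.06    0.0685] [ 0.62  -0.063  0.065]
-0.07 15 [ 0.6232 -0.0604  0.0784] [ 0.6194 -0.0653  0.0736]
-0.06 12 [ 0.623  -0.0615  0.0885] [ 0.6217 -0.0653  0.0838]
-0.05 13 [ 0.6236 -0.0607  0.0973] [ 0.6208 -0.0646  0.0936]
-0.03 13 [ 0.6296 -0.0575  0.1222] [ 0.6198 -0.0693  0.1205]
t [ 0.62362974 -0.06123175  0.1434493 ]
```

View pics/c9.png

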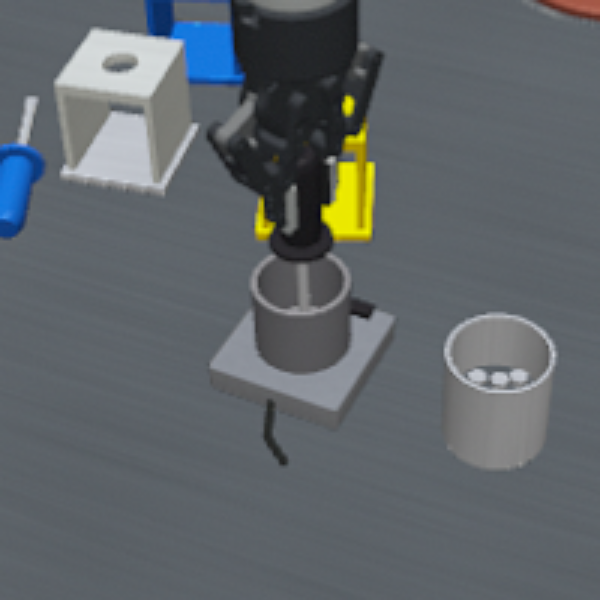

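The blade is down inside the cup (shank at crop 303,285) with clearance all round and no contact force. I'll hold a little longer, then lift out.

```bash
python3 -m handwheel '[{"dx":0,"dy":0,"dz":0,"ax":0,"ay":0,"az":0},{"dx":0,"dy":0,"dz":0,"ax":0,"ay":0,"az":0},{"dx":0,"dy":0,"dz":0,"ax":0,"ay":0,"az":0},{"dx":0,"dy":0,"dz":0,"ax":0,"ay":0,"az":0}]'; python3 -m handwheel '[{"dx":0,"dy":0,"dz":-0.01,"ax":0,"ay":0,"az":0},{"dx":0,"dy":0,"dz":-0.03,"ax":0,"ay":0,"az":0},{"dx":0,"dy":0,"dz":-0.055,"ax":0,"ay":0,"az":0},{"dx":0,"dy":0,"dz":-0.08,"ax":0,"ay":0,"az":0},{"dx":0,"dy":0,"dz":-0.105,"ax":0,"ay":0,"az":0}]';  python3 -m handwheel '[{"dx":0,"dy":0,"dz":-0.025,"ax":0,"ay":0,"az":0},{"dx":0,"dy":0,"dz":-0.038,"ax":0,"ay":0,"az":0},{"dx":0,"dy":0,"dz":-0.038,"ax":0,"ay":0,"az":0},{"dx":0,"dy":0,"dz":-0.038,"ax":0,"ay":0,"az":0}]';python3 go.py .4565 -.2955 .286 -20
```

```text
time: 9.22
tool_pos: [0.6236, -0.0612, 0.1433]
tool_rot: [-0.0, 0.985, -0.174, -0.0]
contact_force: [0.3, 0.3, -1.3]
gripper_width: 0.337
time: 9.85
tool_pos: [0.624, -0.0613, 0.2514]
tool_rot: [0.0, 0.985, -0.174, 0.001]
contact_force: [-0.6, -0.7, -1.9]
gripper_width: 0.332
time: 10.35
tool_pos: [0.6231, -0.0612, 0.2852]
tool_rot: [-0.0, 0.985, -0.174, -0.001]
contact_force: [-0.2, -1.1, -2.9]
gripper_width: 0.331
d [-0.0764  0.2772 -0.0006] a [0.0002 0.0017 0.    ] t 10.35 [ 0.6231 -0.0612  0.2852] [-0.2 -1.1 -2.9] 0.331 yaw -20.0
```

```bash
python3 -m handwheel '[{"dx":-0.006,"dy":0.02,"dz":0,"ax":0,"ay":0,"az":0},{"dx":-0.015,"dy":0.055,"dz":0,"ax":0,"ay":0,"az":0},{"dx":-0.026,"dy":0.095,"dz":0,"ax":0,"ay":0,"az":0},{"dx":-0.037,"dy":0.135,"dz":0,"ax":0,"ay":0,"az":0},{"dx":-0.048,"dy":0.175,"dz":0,"ax":0,"ay":0,"az":0}]'; python3 -m handwheel '[{"dx":-0.01,"dy":0.035,"dz":0,"ax":0,"ay":0,"az":0},{"dx":-0.018,"dy":0.065,"dz":0,"ax":0,"ay":0,"az":0},{"dx":-0.025,"dy":0.09,"dz":0,"ax":0,"ay":0,"az":0},{"dx":-0.028,"dy":0.102,"dz":0,"ax":0,"ay":0,"az":0},{"dx":-0.028,"dy":0.102,"dz":0,"ax":0,"ay":0,"az":0}]';python3 -m handwheel '[{"dx":0,"dy":0,"dz":0.04,"ax":0,"ay":0,"az":0},{"dx":0,"dy":0,"dz":0.06,"ax":0,"ay":0,"az":0},{"dx":0,"dy":0,"dz":0.06,"ax":0,"ay":0,"az":0},{"dx":0,"dy":0,"dz":0.06,"ax":0,"ay":0,"az":0}]'; python3 go.py .457 -.295 .2252 -20; python3 see.py 10
```

```text
time: 10.98
tool_pos: [0.5166, -0.2107, 0.2852]
tool_rot: [-0.0, 0.985, -0.174, -0.001]
contact_force: [-0.2, -0.3, -1.7]
gripper_width: 0.336
time: 11.6
tool_pos: [0.4568, -0.2959, 0.2858]
tool_rot: [-0.0, 0.985, -0.174, -0.0]
contact_force: [-0.5, -0.0, -1.4]
gripper_width: 0.337
time: 12.1
tool_pos: [0.4581, -0.2957, 0.2275]
tool_rot: [0.0, 0.985, -0.173, 0.001]
contact_force: [-0.4, -0.8, -1.4]
gripper_width: 0.338
d [-0.0013 -0.0002  0.0023] a [ 0.0005 -0.0015  0.0006] t 12.1 [ 0.4581 -0.2957  0.2275] [-0.4 -0.8 -1.4] 0.338 yaw -19.96
crop origin 120 69
-0.11 11 [ 0.457  -0.2959  0.1242] [ 0.4554 -0.3012  0.121 ]
-0.1 13 [ 0.4576 -0.2961  0.1326] [ 0.4529 -0.3001  0.1288]
-0.09 14 [ 0.4581 -0.2956  0.1434] [ 0.4552 -0.3003  0.1382]
-0.08 10 [ 0.4595 -0.2952  0.1529] [ 0.4546 -0.2983  0.1488]
-0.07 16 [ 0.4594 -0.2951  0.1634] [ 0.4553 -0.2993  0.158 ]
-0.06 13 [ 0.4583 -0.2955  0.1729] [ 0.455  -0.2996  0.1687]
-0.05 13 [ 0.4591 -0.2958  0.1835] [ 0.4561 -0.2998  0.1782]
-0.04 4 [ 0.4589 -0.2948  0.1894] [ 0.4563 -0.2986  0.1884]
-0.03 6 [ 0.4652 -0.2917  0.206 ] [ 0.4614 -0.3001  0.2044]
t [ 0.45825375 -0.29588449  0.2279944 ]
```

View pics/c10.png

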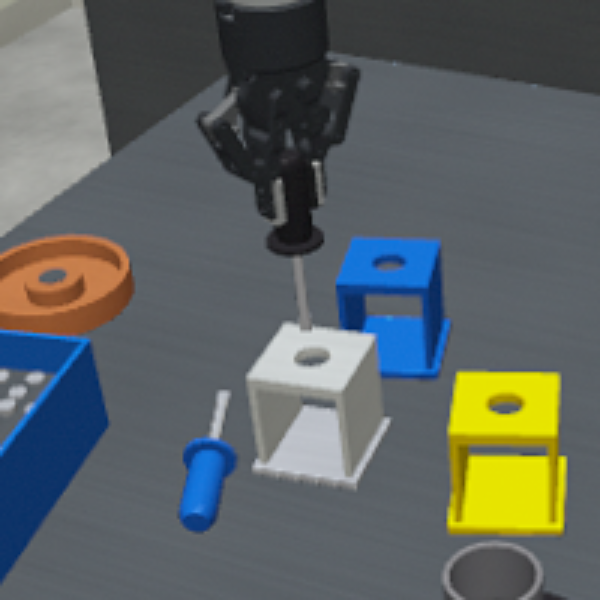

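View pics/t10.png

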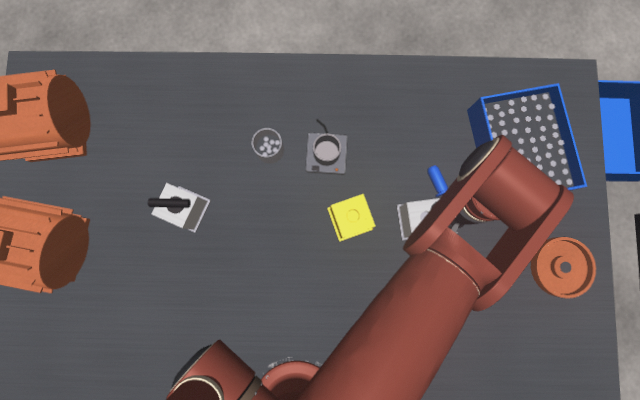

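The tip at crop (306,325) is above the empty hole at (312,355). By depth it's within about 2 mm of the hole axis. Lowering into the hole.

```bash
python3 -m handwheel '[{"dx":-0.001,"dy":-0.001,"dz":0.015,"ax":0,"ay":0,"az":0},{"dx":-0.001,"dy":-0.001,"dz":0.035,"ax":0,"ay":0,"az":0},{"dx":-0.001,"dy":-0.001,"dz":0.055,"ax":0,"ay":0,"az":0},{"dx":-0.001,"dy":-0.001,"dz":0.075,"ax":0,"ay":0,"az":0},{"dx":-0.001,"dy":-0.001,"dz":0.085,"ax":0,"ay":0,"az":0}]'; python3 -m handwheel '[{"dx":0,"dy":0,"dz":0,"ax":0,"ay":0,"az":0},{"dx":0,"dy":0,"dz":0,"ax":0,"ay":0,"az":0}]'; python3 see.py 11; python3 go.py .457 -.295 .1215 -20
```

```text
time: 12.82
tool_pos: [0.4559, -0.2935, 0.1387]
tool_rot: [-0.001, 0.985, -0.174, -0.001]
contact_force: [-0.2, -0.4, -2.4]
gripper_width: 0.335
time: 13.08
tool_pos: [0.4573, -0.2947, 0.1421]
tool_rot: [0.0, 0.985, -0.174, 0.001]
contact_force: [0.7, 0.4, -2.1]
gripper_width: 0.341
crop origin 124 99
-0.11 7 [ 0.4549 -0.2968  0.0386] [ 0.4533 -0.3004  0.0365]
-0.1 11 [ 0.4562 -0.2941  0.047 ] [ 0.4514 -0.2995  0.043 ]
-0.09 8 [ 0.4567 -0.2944  0.0548] [ 0.4551 -0.2974  0.0525]
-0.06 5 [ 0.4546 -0.2953  0.0892] [ 0.4493 -0.2994  0.0878]
-0.05 17 [ 0.4601 -0.2931  0.0963] [ 0.4508 -0.3018  0.0924]
-0.03 8 [ 0.4635 -0.2918  0.1189] [ 0.4523 -0.3014  0.1173]
t [ 0.45744038 -0.29478413  0.14241501]
d [-0.0004  0.0004  0.021 ] a [ 0.0007 -0.002   0.0001] t 13.18 [ 0.4575 -0.2948  0.1425] [-0.4 -0.1 -1.3] 0.334 yaw -20.0
```

View pics/c11.png

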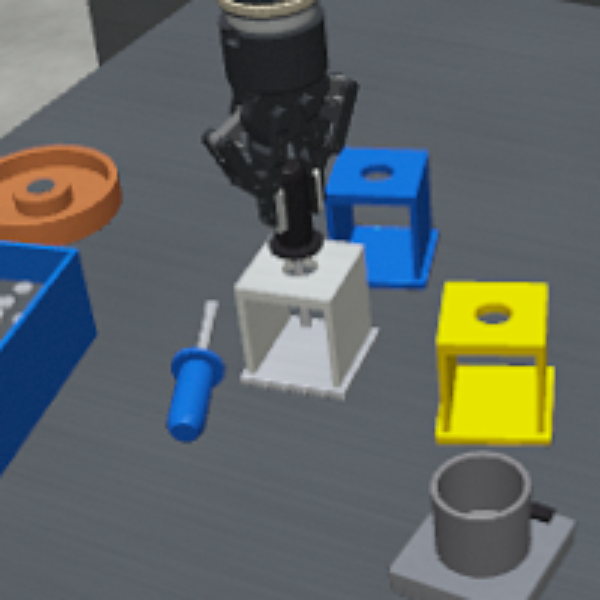

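The shank is in the hole, with the blade visible below the plate at crop (307,315). Lowering the last 21 mm gently.

```bash
python3 -m handwheel '[{"dx":0,"dy":0,"dz":0.008,"ax":0,"ay":0,"az":0},{"dx":0,"dy":0,"dz":0.014,"ax":0,"ay":0,"az":0},{"dx":0,"dy":0,"dz":0.018,"ax":0,"ay":0,"az":0},{"dx":0,"dy":0,"dz":0.02,"ax":0,"ay":0,"az":0},{"dx":0,"dy":0,"dz":0.02,"ax":0,"ay":0,"az":0}]'; python3 -m handwheel '[{"dx":0,"dy":0,"dz":0,"ax":0,"ay":0,"az":0},{"dx":0,"dy":0,"dz":0,"ax":0,"ay":0,"az":0}]'; python3 go.py .457 -.295 .1208 -20
```

```text
time: 13.8
tool_pos: [0.4569, -0.2943, 0.1213]
tool_rot: [0.0, 0.985, -0.174, 0.0]
contact_force: [-0.0, 0.2, -1.3]
gripper_width: 0.336
time: 14.05
tool_pos: [0.457, -0.2943, 0.1214]
tool_rot: [0.0, 0.985, -0.174, 0.0]
contact_force: [0.5, 0.4, -1.5]
gripper_width: 0.338
d [0.0003 0.0006 0.0006] a [ 0.0001 -0.0004  0.    ] t 14.05 [ 0.457  -0.2943  0.1214] [ 0.5  0.4 -1.5] 0.338 yaw -20.0
```

```bash
python3 -m handwheel '[{"dx":0,"dy":0,"dz":0.001,"ax":0,"ay":0,"az":0},{"dx":0,"dy":0,"dz":0.001,"ax":0,"ay":0,"az":0},{"dx":0,"dy":0,"dz":0.001,"ax":0,"ay":0,"az":0}]'; python3 see.py 12
```

```text
time: 14.42
tool_pos: [0.457, -0.2944, 0.1209]
tool_rot: [0.0, 0.985, -0.174, 0.0]
contact_force: [-1.2, 1.3, 2.3]
gripper_width: 0.34
crop origin 125 106
-0.12 45 [ 0.4568 -0.2942  0.0083] [ 0.4453 -0.3059  0.0054]
-0.11 10 [ 0.4551 -0.2948  0.0171] [ 0.4517 -0.2997  0.0116]
-0.1 9 [ 0.4553 -0.2942  0.0252] [ 0.4516 -0.2997  0.0218]
-0.09 11 [ 0.4567 -0.2941  0.0354] [ 0.4514 -0.2974  0.031 ]
-0.08 11 [ 0.4564 -0.2936  0.0459] [ 0.4512 -0.2979  0.0409]
-0.07 7 [ 0.4566 -0.2951  0.0551] [ 0.4546 -0.2981  0.0516]
-0.03 5 [ 0.464  -0.2899  0.1001] [ 0.4558 -0.2975  0.099 ]
t [ 0.45698573 -0.29442936  0.12084412]
```

View pics/c12.png

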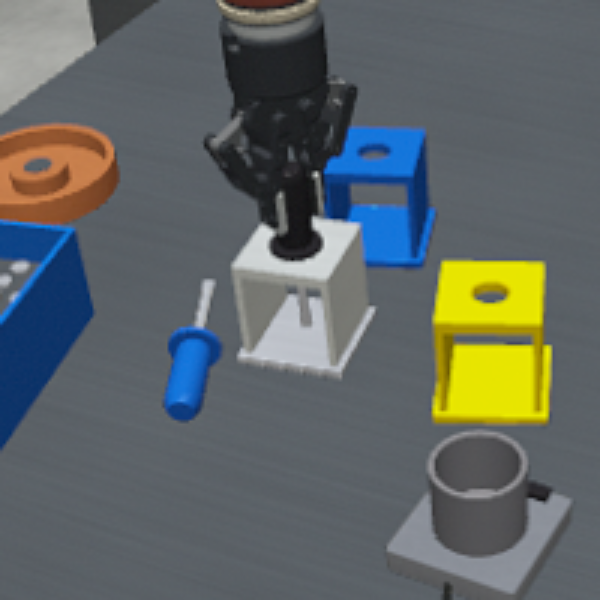

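The flange is on the plate at crop (297,245), and the force has changed from carrying weight to about 2 N upward. Releasing.

```bash
python3 -m handwheel '[{"dx":0,"dy":0,"dz":0,"ax":0,"ay":0,"az":0},{"dx":0,"dy":0,"dz":0,"ax":0,"ay":0,"az":0},{"dx":0,"dy":0,"dz":0,"ax":0,"ay":0,"az":0},{"dx":0,"dy":0,"dz":0,"ax":0,"ay":0,"az":0},{"dx":0,"dy":0,"dz":0,"ax":0,"ay":0,"az":0}]' 0; python3 -m handwheel '[{"dx":0,"dy":0,"dz":0,"ax":0,"ay":0,"az":0},{"dx":0,"dy":0,"dz":0,"ax":0,"ay":0,"az":0}]'; python3 see.py 13
```

```text
time: 15.15
tool_pos: [0.4568, -0.2943, 0.1203]
tool_rot: [0.0, 0.985, -0.174, -0.0]
contact_force: [0.1, 0.1, 0.7]
gripper_width: 0.999
time: 15.4
tool_pos: [0.4569, -0.2943, 0.1203]
tool_rot: [0.0, 0.985, -0.174, 0.0]
contact_force: [0.7, 0.2, -0.0]
gripper_width: 1.001
crop origin 125 106
-0.12 37 [ 0.4575 -0.2951  0.0083] [ 0.446  -0.3058  0.0064]
-0.11 11 [ 0.4554 -0.2918  0.0141] [ 0.451  -0.2999  0.0107]
-0.1 12 [ 0.4558 -0.2944  0.0246] [ 0.4533 -0.2985  0.0206]
-0.09 10 [ 0.4572 -0.2936  0.0352] [ 0.4532 -0.2964  0.0305]
-0.08 15 [ 0.4559 -0.2944  0.0458] [ 0.4531 -0.299   0.0407]
-0.07 7 [ 0.4566 -0.2948  0.0551] [ 0.4538 -0.2996  0.0511]
t [ 0.45686355 -0.29426331  0.12032936]
```

View pics/c13.png

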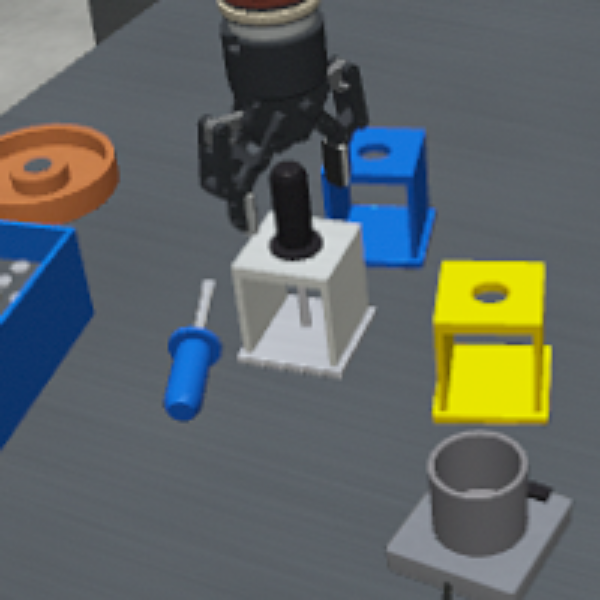

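The fingers are clear of the handle (crop 245,210 and 337,160) and the driver stands upright at (292,205). Retreating straight up.

```bash
python3 -m handwheel '[{"dx":0,"dy":0,"dz":-0.02,"ax":0,"ay":0,"az":0},{"dx":0,"dy":0,"dz":-0.045,"ax":0,"ay":0,"az":0},{"dx":0,"dy":0,"dz":-0.075,"ax":0,"ay":0,"az":0},{"dx":0,"dy":0,"dz":-0.105,"ax":0,"ay":0,"az":0},{"dx":0,"dy":0,"dz":-0.135,"ax":0,"ay":0,"az":0}]'; python3 -m handwheel '[{"dx":0,"dy":0.03,"dz":-0.03,"ax":0,"ay":0,"az":0},{"dx":0,"dy":0.07,"dz":-0.03,"ax":0,"ay":0,"az":0},{"dx":0,"dy":0.11,"dz":-0.03,"ax":0,"ay":0,"az":0},{"dx":0,"dy":0.13,"dz":-0.03,"ax":0,"ay":0,"az":0},{"dx":0,"dy":0.13,"dz":-0.03,"ax":0,"ay":0,"az":0}]'; python3 -m handwheel '[{"dx":0,"dy":0,"dz":0,"ax":0,"ay":0,"az":0},{"dx":0,"dy":0,"dz":0,"ax":0,"ay":0,"az":0}]'
python3 - <<'E'
from h import *
f=manip.grab_frame("scene");cv2.imwrite("pics/s14.png",f["image"])
c=cloud(f);d0=np.load("scene0.npz")["c"]
for nm,(x,y,r,a,b) in dict(drv=(.456,-.296,.04,.115,.25)).items():
    m=(np.hypot(c[...,0]-x,c[...,1]-y)<r)&(c[...,2]>a)&(c[...,2]<b)
    for l in np.arange(a,b,.012):
        s=c[m];s=s[(s[:,2]>=l)&(s[:,2]<l+.012)]
        if len(s): print(round(l,3),len(s),s.mean(0).round(4))
a=cv2.imread("pics/scene0.png");print("tkey diff",np.abs(a[225:305,425:500].astype(int)-f["image"][225:305,425:500]).max())
E
```

```text
time: 16.12
tool_pos: [0.457, -0.2944, 0.2582]
tool_rot: [0.001, 0.985, -0.174, 0.001]
contact_force: [0.1, 0.4, -0.1]
gripper_width: 1.0
time: 16.75
tool_pos: [0.4121, -0.417, 0.2858]
tool_rot: [-0.0, 0.985, -0.174, 0.0]
contact_force: [0.1, -0.1, -0.1]
gripper_width: 0.998
time: 17.0
tool_pos: [0.413, -0.4154, 0.2854]
tool_rot: [-0.0, 0.985, -0.173, 0.0]
contact_force: [0.3, 0.6, 0.8]
gripper_width: 0.999
0.115 54 [ 0.465  -0.2897  0.1214]
0.127 55 [ 0.4648 -0.2893  0.1332]
0.139 56 [ 0.465  -0.2904  0.1451]
0.151 61 [ 0.4648 -0.2891  0.1576]
0.163 70 [ 0.4593 -0.2934  0.1675]
tkey diff 19
```

View pics/s14.png

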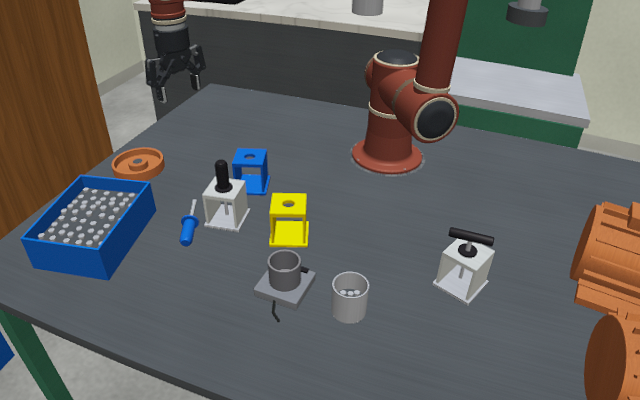

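The driver stands upright in its white stand at (222,177), vertical to within depth noise with its top at 0.17 m. The T-key is unmoved at (468,240) and the robot touches nothing.

```bash
python3 -c "
from plant import manip
print(manip.job_done())"
```

```text
the job is handed in; nothing more can be done
None
```

The job is done and handed in at about 17 s of the 64 s allowed. I lifted the screwdriver out of its stand and dipped the blade about 43 mm below the rim of the demagnetiser cup. I held it there for about 1.3 s with no contact force, then put it back upright in its own stand and let go.

**Last checks:**
- **Screwdriver:** it stands vertical with its flange on the plate and its top at 0.17 m.
- **T-handled key:** it has not moved.
- **Robot:** the gripper is open, well clear, and touching nothing.

**What disagreed:**
- **Blue look-alike:** this screwdriver stood free on its tip at the start and was lying on the bench after my first move. The fingers passed about 75 mm above it and the wrist sensed no contact, so it appears to have toppled by itself. I left it where it fell; it is still on the bench.
- **Camera readings:** the two cameras differed by 1–2 mm on the hole and cup positions, well within the clearances.

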